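# Box the finished medal

## Task

Take the round brass medal out of the press's catch tray and lay it flat, face up, in the open rectangular wooden box. Then close the box with its loose rectangular lid, lying flat on the rim with its edges flush with the box's edges all round. Set both down without dropping them, leave the box upright on the table, and do not disturb the round lid, jar, cup, bottle or can.

Things in the scene. Friction and masses are not known exactly. Their poses are not given: they have to be found in the camera images.
- medal: Round brass medal, a disc 44 mm in diameter and 12 mm thick, about 0.12 kg, lying face up (white enamel centre with a small star) in the catch tray. Origin: centre of its underside; z up through its face.
- catch_tray: Shallow square aluminium tray, 180 x 180 mm, 15 mm high, walls and floor 4 mm thick, fixed to a green bench press on its +y side. Origin: centre of the tray's underside, on the table; x, y along its sides. The press's steel chute begins 85 mm from the origin in +y (33 mm up), the press itself (300 mm high) 155 mm from it. The medal lies on the tray's floor.
- box: Open rectangular wooden box standing loose on the table, 140 mm (x) x 100 mm (y) outside, 30 mm high, walls and floor 6 mm thick (inside 128 x 88 mm, 24 mm deep), 0.35 kg. Origin: centre of its underside; x along the long side, z up; the rim is at z = 30 mm.
- lid: Flat rectangular wooden lid of that box, 140 (x) x 100 (y) x 6 mm, plain below, about 0.14 kg, lying on the table. In the middle of its top a bar grip 60 mm long (x), 14 mm wide (y), its top 30 mm above the lid's underside. Origin: centre of the underside; x along the long side. Either way round fits. It lies in one of two places on the robot's right, the round lid in the other.
- round_lid: Flat round wooden lid of another box, 100 mm in diameter, 6 mm thick, with a round knob 20 mm in diameter, top 28 mm above the underside. Not needed. Origin: centre of its underside.
- jar: Glass jar, 54 mm in diameter, 60 mm high; bystander. Origin: centre of its underside.
- cup: White plastic cup, 70 mm across the rim, 85 mm high; bystander. Origin: centre of its underside.
- bottle: White plastic bottle, 48 mm in diameter, 130 mm high; bystander. Origin: centre of its underside.
- paint_can: Steel can with a paper label, 60 mm in diameter, 70 mm high; bystander. Origin: centre of its underside.
There are look-alikes about, which are no part of the job. Of the things shaped like the medal, the brass one is meant. What is shaped like the lid but purple is not meant.

How it is judged (in metres and radians):
On the way:
1. the medal lies flat in the box, let go (x of medal in the frame of box between -0.06 and 0.06 m and y of medal in the frame of box between -0.04 and 0.04 m and z of medal in the frame of box below 0.01 m and angle between medal's own z axis and vertical below 0.15 rad and contact force between the fingers and medal below 0.05 N), for 0.2 s.
At the end, for the whole second after the job is handed in: The medal lies flat and face up on the floor of the box; the rectangular lid lies flat on the rim, centred on the box within 6 mm along each side and turned no more than 5 degrees from it; the box stands upright on the table; all is released and at rest (all of step 1 and x of lid in the frame of box between -0.006 and 0.006 m and y of lid in the frame of box between -0.006 and 0.006 m and z of lid in the frame of box between 0.027 and 0.033 m and angle between the x axis of lid and the x axis of box, either way round below 0.09 rad and angle between each of lid, box's own z axis and vertical below 0.04 rad and height (world z) of box between -0.004 and 0.004 m and linear speed of each of lid, box, medal below 0.01 m/s); the robot touches nothing.
It fails at once if the medal is dropped from more than about 2 cm (contact force between each of the fingers, anything else and medal below 0.02 N and linear speed of medal above 0.6 m/s).
It fails at once if the lid is dropped from more than about 2 cm (contact force between each of the fingers, anything else and lid below 0.02 N and linear speed of lid above 0.6 m/s).
It fails at once if a bystander (round lid, jar, cup, bottle or can) is moved by more than 2 cm (distance of any of round_lid, jar, cup, bottle, paint_can from where it was at the start of the episode above 0.02 m).
It also fails if it takes over 59 s, if anything falls off the work surface, if the arm or the gripper's body presses on something with over 40 N, if the wrist force passes 120 N, or if a joint passes its speed limit or range.

## Robot

A 6-joint arm with a two-finger parallel gripper is mounted at the origin on the work surface. World frame = base frame: x ahead of the robot, y to its left, z up, the work surface at z = 0. Lengths are in mm, angles in rad, forces in N, time in s.
With the tool pointing down it reaches from about 300 to 775 mm from the base axis. Payload 14.6 kg.
Tool frame: the origin (TCP) lies at the very end of the fingers, on their centre line; the grasp point (between the pads) lies 19 mm behind it; z points along the fingers, y is the line along which they close (so a half turn about z gives the same grasp; the last joint's range is limited). The gripper opens to 85 mm and grips with 20 to 120 N. Pads are 22 mm wide; open, the fingers measure 114 mm over their backs; the gripper's body (76 mm by 85 mm) begins 54 mm behind the grasp point. The pads swing forward as they close: fully open they stand 13 mm farther back than shut.
Start: joints at [1.245, 0.3, 1.521, -0, 1.321, -0.067], TCP at [140.754, 531.674, 231.281] pointing down, gripper open.
Joint ranges: [-3.03, 3.03], [-0.79, 2.21], [0.23, 2.52], [-1.04, 4.18], [0, 3.07], [-2.55, 2.55]. Speed limits (rad/s): [2.22, 2.22, 2.57, 3.14, 3.14, 3.14].

## Interface

Orientations are given as a unit quaternion [w, x, y, z].
In Python, from station import robot, viewer gives the robot as it stands. The module is installed in compiled form; this text tells all that it offers.
- The arm moves only by the shell command python3 -m pendant 'ROWS' [FORCE]. ROWS is JSON, a list of rows, each a list of 7 numbers: the shift along the tool's x, y, z in units of 15 cm (1.0 is 15 cm), then the turn, a rotation vector about the tool's x, y, z in units of pi/2 rad (1.0 is pi/2 rad), then the opening, from 0 (shut) to 1 (fully open). In form: [[tx, ty, tz, wx, wy, wz, fingers], ...]. A call has 1 to 10 rows; each row is the pose to reach, as a shift and turn from the pose commanded when the call began, along the tool's axes at that moment; what a row does not reach only later rows make up. A row lasts 1/12 s, in which the tool goes at most 41.7 mm and 7.16 degrees, less where a joint would pass 70% of its speed; a pose out of reach is approached as far as the arm can. A call with a number of a shift or a turn outside -1 to 1 is refused whole. A call with a gripper value outside its range is refused whole. The fingers move at their own pace and stop on an object; FORCE is the grip in N (left out, the last holds). Time passes only in rows, so rows that repeat a pose let the fingers close. It gives the time, the measured TCP pose, the force, the opening and the grip force at its end, in the units of the state.
- robot.read_state(): the state, without advancing time (a new reading comes with each control period).
- viewer.grab_frame(name): name is "scene" or "side" or "wrist"; returns the picture (420x560x3 uint8, red, green, blue); there is no depth.
- viewer.get_calibration(name): a dict with "K" (3x3 intrinsics, pixels), "k1" (the pictures are not rectified: a ray, as slopes to the right and down, at radius r is drawn at 1 + k1 r^2 times it, then the intrinsics apply), "xyz" and "orientation" of the camera in the world. Camera axes: x right, y down, z forward; pixel columns grow to the right and rows downward; lengths in mm; the calibration is good to about 2 mm. A picture is of the moment at which its call begins: read the wrist's pose just before it. get_calibration takes no time and is no camera call; for the wrist camera it gives the pose at the moment of the call.
- robot.sign_off(): hands the job in; it is judged then, once.
The state is a dict: "time_s": time; "q": joint angles; "qd": joint speeds; "effort": joint torques, N m; "eef_pos": TCP position; "eef_rot": TCP orientation; "wrist_force": force on the tool from outside, world axes, zero at the start; "wrist_torque": the same for the moment, N m; "opening": finger opening in mm; "grasp_force": force on a finger pad.
Only numpy, scipy, OpenCV 4.12 (cv2) and the standard library are available. Lean on these libraries where they do the work, as an engineer would, in place of code of your own. Each camera call takes 0.05 s, during which the arm holds its last target. There are 200 camera calls.

## Working session

There is one attempt and no reset: what is moved stays moved. The work goes in short steps, Python scripts to look and compute and a shell command to move; the robot and the scene stay as the last step left them, time stands still between calls to the robot, and variables do not carry over. Pictures are saved under pics/ and viewed, at most 11 in all, crops included, and the job is handed in when it is done.

```bash
mkdir -p pics; cat > h.py <<'E'
import numpy as np, cv2
from scipy.spatial.transform import Rotation as R
from station import robot, viewer
def rot(q): return R.from_quat([q[1],q[2],q[3],q[0]]).as_matrix()
def px2w(c,u,v,z):
    K=np.array(c["K"]);k=c["k1"]
    p=np.array([(u-K[0,2])/K[0,0],(v-K[1,2])/K[1,1]]);s=p.copy()
    for _ in range(20): s=p/(1+k*(s@s))
    d=rot(c["orientation"])@np.array([*s,1]);o=np.array(c["xyz"])
    return o+d*(z-o[2])/d[2]
def save(n,im): cv2.imwrite(f"pics/{n}.png",im[:,:,::-1])
def rel(target,yaw=None):
    "shift/turn in tool units from current measured pose; yaw = world angle of tool y axis"
    s=robot.read_state();M=rot(s["eef_rot"]);t=np.array(target)-np.array(s["eef_pos"])
    print("shift",np.round(M.T@t/150,3))
    y=np.arctan2(M[1,1],M[0,1]);print("tool y yaw",round(y,3),"z",np.round(M[:,2],3))
    if yaw is not None:
        d=(yaw-y+np.pi/2)%np.pi-np.pi/2; print("wz",round(-d/(np.pi/2),3),"q6",s["q"][5])
E
python3 - <<'E'
from h import *
a=viewer.grab_frame("scene");b=viewer.grab_frame("side")
save("scene",cv2.resize(a,(800,600)));save("side",cv2.resize(b,(800,600)));np.savez("f.npz",a=a,b=b)
for n in("scene","side","wrist"):
    c=viewer.get_calibration(n);print(n,np.round(c["xyz"]),np.round(rot(c["orientation"]),2).tolist(),c["K"],c["k1"])
print(robot.read_state())
E
```

```text
scene [1007. -504.  724.] [[0.71, 0.52, -0.47], [0.7, -0.53, 0.48], [0.0, -0.67, -0.74]] [[407.17260466   0.         275.49382142]
 [  0.         407.17260466 204.37835203]
 [  0.           0.           1.        ]] -0.11596624744122878
side [269. 570. 865.] [[-0.9, -0.34, 0.28], [-0.44, 0.68, -0.58], [0.0, -0.65, -0.76]] [[463.25426669   0.         279.10619412]
 [  0.         463.25426669 212.34336345]
 [  0.           0.           1.        ]] -0.045095974076608356
wrist [ 64. 553. 374.] [[0.26, 0.92, 0.3], [0.97, -0.24, -0.08], [-0.0, 0.31, -0.95]] [[337.36144353   0.         281.4859997 ]
 [  0.         337.36144353 213.46686367]
 [  0.           0.           1.        ]] -0.08356339223801738
{'time_s': 0.1, 'q': array([ 1.24537724e+00,  3.00459325e-01,  1.52152411e+00, -6.53356996e-07,
        1.32071534e+00, -6.66288134e-02]), 'qd': array([-0.00070219, -0.00333812, -0.00073061, -0.00205329,  0.00276257,
       -0.0002757 ]), 'effort': array([ 3.15582191e-03, -5.44375384e+01, -3.62372088e+01, -5.43874023e-05,
        3.16656427e-03,  4.37756216e-05]), 'eef_pos': array([140.70073569, 531.47645597, 230.75187703]), 'eef_rot': array([-1.07409378e-04,  1.29034257e-01,  9.91639982e-01, -5.42528607e-04]), 'wrist_force': array([-0.3415204 ,  0.63839781, -0.29387986]), 'wrist_torque': array([0.02216806, 0.01541237, 0.00851613]), 'grasp_force': 0.0, 'opening': 85.32602192443997}
```

View pics/scene.png

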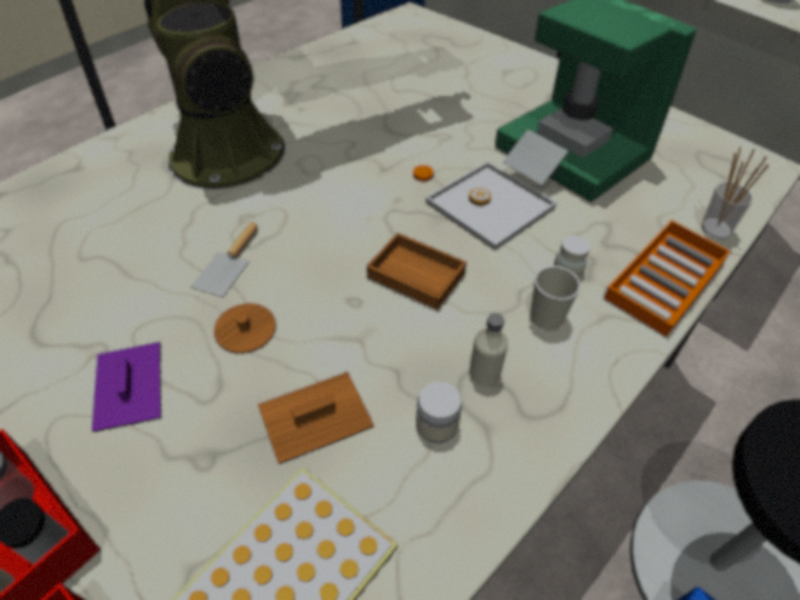

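View pics/side.png

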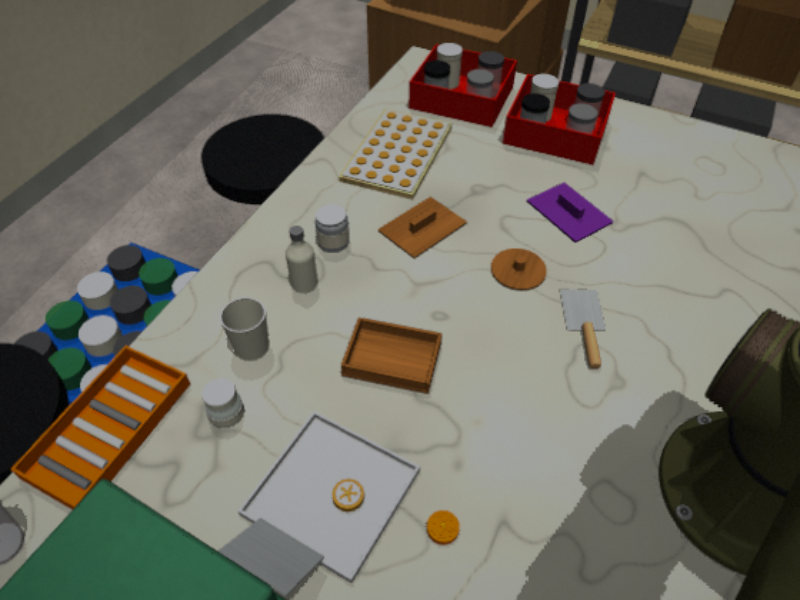

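Both views show these candidates (800x600 pixels):
- **Medal:** the brass disc with a white star is in the tray at side (348,494), scene (480,196). A plain orange disc lies outside it at side (443,527), scene (424,172), and is not the one.
- **Lid:** the brown rectangle is at side (422,226), scene (315,415). The purple one at side (570,211) and the round one at side (519,268) are not meant.
- **Box:** side (392,355), scene (417,270). The orange tray with bars at side (103,425) is not the box.

Next, one close crop to check the choices and read off corners.

```bash
python3 - <<'E'
from h import *
f=np.load("f.npz");b=f["b"]
c1=b[285:410,165:325] # tray
c2=b[215:280,230:320]; c3=b[130:185,258:333]
m=np.zeros((600,800,3),np.uint8)
e=lambda im,w,h:cv2.resize(im,(w,h),interpolation=cv2.INTER_CUBIC)
m[0:500,0:400][:312]=e(c1,400,312)
m[0:289,400:800]=e(c2,400,289)
m[300:593,400:800]=e(c3,400,293)
save("crop",m)
E
```

```text
(no output)
```

View pics/crop.png

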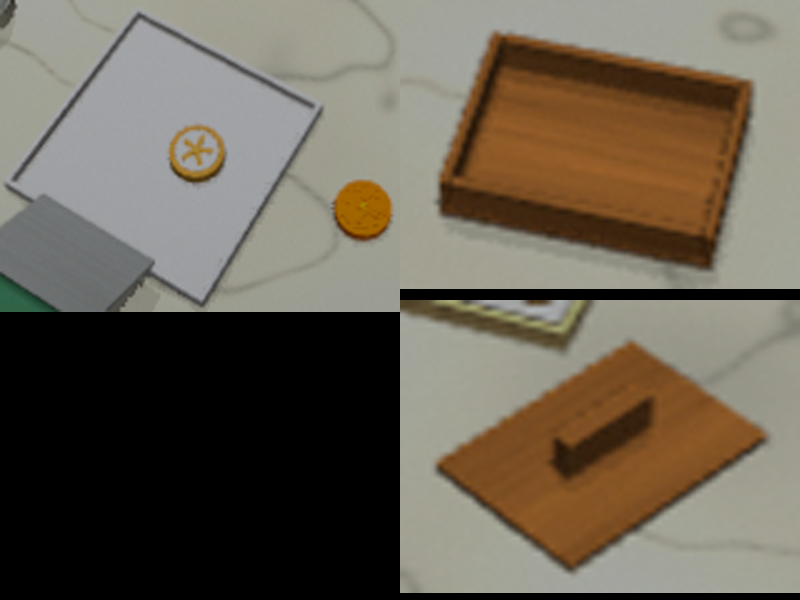

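The crop shows the medal face up with its star at crop (196,151). The orange disc at (362,208) is plain. The box rim corners and lid corners are clear, and the grip bar is at about (605,420).

```bash
python3 - <<'E'
from h import *
c=viewer.get_calibration("side");cs=viewer.get_calibration("scene")
def cr(pts,ox,oy,s,z): return np.array([px2w(c,(u+.5)/s-.5+ox,(v+.5)/s-.5+oy,z)[:2] for u,v in pts])
def rect(n,P):
    print(n,np.round(P,1).tolist(),"c",np.round(P.mean(0),1),"len",np.round(np.linalg.norm(np.roll(P,-1,0)-P,axis=1),1))
    e=P[1]-P[0]+P[2]-P[3];g=P[2]-P[1]+P[3]-P[0];print(" yaw",np.arctan2(e[1],e[0]),np.arctan2(g[1],g[0]))
rect("box",cr([(95,34),(350,83),(313,238),(43,182)],230,215,400/90,30))
rect("lid",cr([(231,42),(367,135),(173,266),(38,165)],258,130,400/75,6))
rect("tray",cr([(139,13),(321,106),(205,303),(7,185)],165,285,2.5,15))
print("medal",cr([(196,151)],165,285,2.5,16))
for n,u,v,z in [("jar",224,415,0),("cup",248,350,0),("bottle",303,284,0),("can",333,242,0),("round",519,270,6),("disc",443,526,12)]:
    print(n,np.round(px2w(c,u*.7,v*.7,z)[:2]))
print("scene medal",px2w(cs,480*.7,194*.7,16)[:2])
B=[px2w(cs,u*.7,v*.7,30)[:2] for u,v in[(399,236),(466,266),(438,302),(368,267)]];print("scene box",np.mean(B,0))
L=[px2w(cs,u*.7,v*.7,6)[:2] for u,v in[(348,374),(373,424),(281,459),(259,406)]];print("scene lid",np.mean(L,0))
rel([0,0,0])
E
```

```text
box [[625.5, -13.6], [492.9, -43.1], [470.5, 51.6], [603.6, 80.8]] c [548.1  18.9] len [135.9  97.3 136.3  96.8]
 yaw -2.924043765259162 1.800943921672982
lid [[656.9, -365.3], [564.6, -330.2], [613.3, -201.2], [704.9, -235.4]] c [ 634.9 -283. ] len [ 98.8 137.9  97.7 138.4]
 yaw 2.7814890694984706 1.2128500250348573
tray [[602.2, 166.9], [428.1, 176.1], [437.1, 352.3], [614.7, 342.4]] c [520.5 259.4] len [174.3 176.4 177.8 176. ]
 yaw 3.0875051874877277 1.5096513373104694
medal [[498.73435619 254.13141712]]
jar [730. 222.]
cup [767. 105.]
bottle [762. -58.]
can [ 768. -173.]
round [ 431. -254.]
disc [364. 237.]
scene medal [498.14676931 253.837582  ]
scene box [556.06441861  11.35185157]
scene lid [ 637.46963001 -284.27932254]
shift [-0.    -3.664  1.542]
tool y yaw 1.312 z [-0.    -0.001 -1.   ]
```

```bash
python3 -c "
from h import *
rel([498.5,254,120],1.312)"
```

```text
shift [-2.779 -1.177  0.739]
tool y yaw 1.312 z [-0.    -0.001 -1.   ]
wz 0.0 q6 -0.066628813442179
```

```bash
python3 -m pendant '[[-0.25,-0.1,0,0,0,0,1],[-0.5,-0.2,0,0,0,0,1],[-0.75,-0.3,0,0,0,0,1],[-1,-0.4,0,0,0,0,1]]' 40
python3 -m pendant '[[-0.25,-0.1,0,0,0,0,1],[-0.5,-0.2,0,0,0,0,1],[-0.75,-0.3,0,0,0,0,1],[-1,-0.4,0,0,0,0,1]]'
python3 -m pendant '[[-0.25,-0.1,0.2,0,0,0,1],[-0.5,-0.25,0.4,0,0,0,1],[-0.7,-0.35,0.6,0,0,0,1],[-0.78,-0.38,0.74,0,0,0,1],[-0.78,-0.38,0.74,0,0,0,1],[-0.78,-0.38,0.74,0,0,0,1]]'
python3 - <<'E'
from h import *
c=viewer.get_calibration("wrist");rel([498.5,254,7])
a=viewer.grab_frame("wrist");np.savez("w1.npz",a=a);save("w1",a)
h=cv2.cvtColor(a,cv2.COLOR_RGB2HSV);m=((h[...,1]>110)&(h[...,0]>8)&(h[...,0]<30)&(h[...,2]>120)).astype(np.uint8)
n,l,s,ce=cv2.connectedComponentsWithStats(m)
for i in range(1,n):
    if s[i,4]>150: x,y,w,hh=s[i,:4];print(s[i],px2w(c,x+w/2-.5,y+hh/2-.5,14)[:2])
E
```

```text
time_s: 0.43
eef_pos: [271.3, 433.9, 231.0]
eef_rot: [-0.0, 0.129, 0.992, -0.0]
wrist_force: [0.8, 1.2, 0.7]
opening: 85.4
grasp_force: 0.0
time_s: 0.77
eef_pos: [401.3, 337.3, 231.2]
eef_rot: [-0.0, 0.129, 0.992, -0.0]
wrist_force: [1.8, 0.6, -0.4]
opening: 85.4
grasp_force: 0.0
time_s: 1.27
eef_pos: [498.4, 252.4, 117.9]
eef_rot: [-0.002, 0.13, 0.991, -0.001]
wrist_force: [-0.3, 0.0, 0.0]
opening: 85.4
grasp_force: 0.0
shift [-0.     0.013  0.74 ]
tool y yaw 1.31 z [-0.004 -0.002 -1.   ]
```

View pics/w1.png

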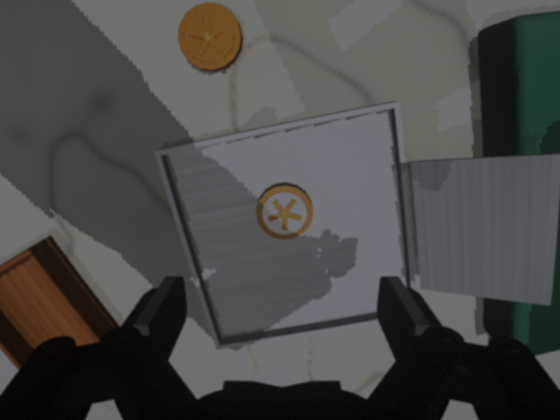

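The wrist view shows the medal at (285,211), face up in the tray. The orange disc is outside at (210,37), and the box edge is lower left.

```bash
python3 - <<'E'
from h import *
c=viewer.get_calibration("wrist")
p=px2w(c,285,209.5,16);print(p)
rel([(p[0]+498.5)/2,(p[1]+254)/2,7],1.312);print(robot.read_state()["eef_pos"])
E
```

```text
[497.39564901 257.71022999  16.        ]
shift [0.006 0.014 0.752]
tool y yaw 1.311 z [-0.002 -0.001 -1.   ]
wz -0.001 q6 -0.9058350887647079
[498.38840109 253.60355716 119.80916659]
```

```bash
python3 -m pendant '[[0.005,0.014,0.25,0,0,0,0.75],[0.005,0.014,0.5,0,0,0,0.75],[0.005,0.014,0.7,0,0,0,0.75],[0.005,0.014,0.772,0,0,0,0.75],[0.005,0.014,0.772,0,0,0,0.75],[0.005,0.014,0.772,0,0,0,0.75]]'
python3 -m pendant '[[0,0,0,0,0,0,0.3],[0,0,0,0,0,0,0.3],[0,0,0,0,0,0,0.3],[0,0,0,0,0,0,0.3],[0,0,0,0,0,0,0.3],[0,0,0,0,0,0,0.3]]' 40
```

```text
time_s: 1.82
eef_pos: [498.9, 257.1, 6.4]
eef_rot: [0.001, 0.129, 0.992, 0.001]
wrist_force: [0.7, 0.8, -0.0]
opening: 63.8
grasp_force: 0.0
time_s: 2.32
eef_pos: [499.5, 256.8, 7.2]
eef_rot: [0.002, 0.129, 0.992, 0.001]
wrist_force: [-4.0, -0.8, 11.8]
opening: 42.1
grasp_force: 38.9
```

```bash
python3 -m pendant '[[0,0,-0.05,0,0,0,0.3],[0,0,-0.15,0,0,0,0.3],[0,0,-0.35,0,0,0,0.3],[0,0,-0.55,0,0,0,0.3],[0,0,-0.75,0,0,0,0.3],[0,0,-0.9,0,0,0,0.3],[0,0,-0.9,0,0,0,0.3],[0,0,-0.9,0,0,0,0.3]]'
python3 -c "
from h import *
rel([550,16,130],0.222); save('side2',viewer.grab_frame('side')[200:420,150:400])"
```

```text
time_s: 2.98
eef_pos: [498.8, 256.3, 141.5]
eef_rot: [0.002, 0.129, 0.992, 0.001]
wrist_force: [0.2, 0.7, -2.9]
opening: 41.9
grasp_force: 40.9
shift [-0.739 -1.462  0.076]
tool y yaw 1.312 z [ 0.003  0.001 -1.   ]
wz 0.694 q6 -0.9026735374364739
```

View pics/side2.png

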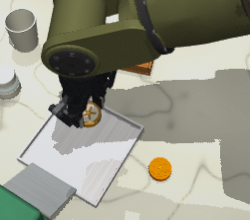

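Medal is held and lifted: the disc sits between the fingers in the picture, at about (92,113). Moving over the box.

```bash
python3 -m pendant '[[-0.1,-0.22,0,0,0,0,0.3],[-0.2,-0.44,0,0,0,0,0.3],[-0.3,-0.66,0,0,0,0,0.3],[-0.4,-0.88,0,0,0,0,0.3]]'
python3 -m pendant '[[-0.1,-0.15,0,0,0,0.077,0.3],[-0.2,-0.35,0,0,0,0.154,0.3],[-0.3,-0.5,0,0,0,0.231,0.3],[-0.34,-0.58,0,0,0,0.308,0.3],[-0.34,-0.58,0,0,0,0.385,0.3],[-0.34,-0.58,0,0,0,0.462,0.3],[-0.34,-0.58,0,0,0,0.54,0.3],[-0.34,-0.58,0,0,0,0.617,0.3],[-0.34,-0.58,0,0,0,0.694,0.3],[-0.34,-0.58,0,0,0,0.694,0.3]]'
python3 - <<'E'
from h import *
rel([550,16,130],0.222)
c=viewer.get_calibration("wrist");a=viewer.grab_frame("wrist");np.save("c2.npy",c,allow_pickle=True);save("w2",a)
E
```

```text
time_s: 3.37
eef_pos: [521.9, 111.6, 138.3]
eef_rot: [-0.001, 0.129, 0.992, -0.0]
wrist_force: [1.3, 1.3, -1.7]
opening: 42.2
grasp_force: 41.0
time_s: 4.2
eef_pos: [549.0, 16.0, 138.3]
eef_rot: [-0.001, 0.627, 0.779, -0.001]
wrist_force: [-0.8, -0.4, -1.5]
opening: 41.6
grasp_force: 41.0
shift [-0.001  0.007  0.055]
tool y yaw 0.216 z [-0.002  0.    -1.   ]
wz -0.004 q6 -0.25352085529080787
```

View pics/w2.png

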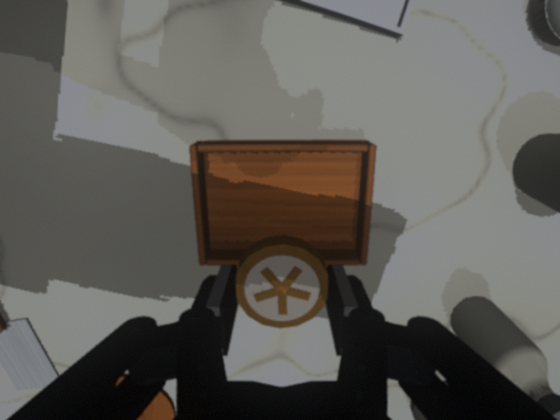

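The wrist view shows the medal (282,287) held face up, with the box straight behind it. Rim corners are about (191,145), (376,145), (369,264) and (200,264).

```bash
python3 - <<'E'
from h import *
c=np.load("c2.npy",allow_pickle=True).item()
P=np.array([px2w(c,u,v,30)[:2] for u,v in [(191,145),(376,145),(369,264),(200,264)]])
print(P.round(1).tolist(),np.linalg.norm(np.roll(P,-1,0)-P,axis=1),P.mean(0))
e=P[1]-P[0]+P[2]-P[3];print(np.arctan2(e[1],e[0]))
rel([*P.mean(0),18],0.22)
for z in(130,140,145):print(px2w(c,282,287,z))
print(robot.read_state()["eef_pos"])
E
```

```text
[[473.0, 52.3], [606.9, 81.8], [630.4, -12.9], [493.4, -43.1]] [137.18052716  97.55374799 140.27568047  97.57319006] [550.93898637  19.50787744]
0.217169928256814
shift [0.02  0.019 0.803]
tool y yaw 0.224 z [-0.002  0.    -1.   ]
wz 0.002 q6 -0.2613392953740323
[551.91492215   8.06265921 130.        ]
[550.65548011  13.80601836 140.        ]
[550.02575909  16.67769793 145.        ]
[549.12348664  15.96623677 138.43181663]
```

```bash
python3 -m pendant '[[0.02,0.015,0.2,0,0,0,0.3],[0.02,0.015,0.4,0,0,0,0.3],[0.02,0.015,0.6,0,0,0,0.3],[0.02,0.015,0.75,0,0,0,0.3],[0.02,0.015,0.83,0,0,0,0.3],[0.02,0.015,0.83,0,0,0,0.3],[0.02,0.015,0.83,0,0,0,0.3]]'
python3 -m pendant '[[0,0,0.01,0,0,0,0.3],[0,0,0.02,0,0,0,0.3],[0,0,0.02,0,0,0,0.3],[0,0,0.02,0,0,0,0.3]]'
```

```text
time_s: 4.83
eef_pos: [551.3, 19.4, 15.2]
eef_rot: [-0.0, 0.624, 0.782, -0.0]
wrist_force: [-0.6, 0.1, -0.5]
opening: 41.6
grasp_force: 41.1
time_s: 5.17
eef_pos: [551.5, 19.4, 12.7]
eef_rot: [0.0, 0.624, 0.781, 0.0]
wrist_force: [0.2, -0.6, -1.6]
opening: 41.6
grasp_force: 41.1
```

```bash
python3 -m pendant '[[0,0,0.01,0,0,0,0.3],[0,0,0.015,0,0,0,0.3],[0,0,0.015,0,0,0,0.3],[0,0,0.015,0,0,0,0.3]]'
python3 -m pendant '[[0,0,0.005,0,0,0,0.3],[0,0,0.01,0,0,0,0.3],[0,0,0.01,0,0,0,0.3],[0,0,0.01,0,0,0,0.3]]'
```

```text
time_s: 5.5
eef_pos: [551.2, 19.4, 9.7]
eef_rot: [-0.0, 0.624, 0.781, -0.0]
wrist_force: [0.5, 0.0, -1.3]
opening: 41.6
grasp_force: 41.1
time_s: 5.83
eef_pos: [551.3, 19.4, 9.2]
eef_rot: [0.0, 0.624, 0.781, 0.0]
wrist_force: [-7.1, 0.6, 13.2]
opening: 41.5
grasp_force: 42.4
```

Contact with the box floor. Releasing and lifting.

```bash
python3 -m pendant '[[0,0,0,0,0,0,0.62],[0,0,0,0,0,0,0.62],[0,0,-0.01,0,0,0,0.66],[0,0,-0.01,0,0,0,0.66]]'
python3 -m pendant '[[0,0,-0.1,0,0,0,0.66],[0,0,-0.3,0,0,0,0.66],[0,0,-0.5,0,0,0,0.66],[0,0,-0.75,0,0,0,0.66],[0,0,-1,0,0,0,0.66],[0,0,-1,0,0,0,0.66]]'
python3 - <<'E'
from h import *
rel([636,-283.5,150],-0.36)
np.save("c3.npy",viewer.get_calibration("wrist"),allow_pickle=True);save("w3",viewer.grab_frame("wrist"))
E
```

```text
time_s: 6.17
eef_pos: [551.3, 19.4, 9.9]
eef_rot: [0.0, 0.624, 0.781, 0.0]
wrist_force: [1.1, 0.2, -0.4]
opening: 56.4
grasp_force: 0.0
time_s: 6.67
eef_pos: [553.8, 19.4, 167.1]
eef_rot: [0.004, 0.624, 0.781, 0.003]
wrist_force: [1.6, -1.0, 0.5]
opening: 56.4
grasp_force: 0.0
shift [-2.09   0.089  0.12 ]
tool y yaw 0.222 z [ 0.011 -0.    -1.   ]
wz 0.371 q6 -0.2531408749568814
```

View pics/w3.png

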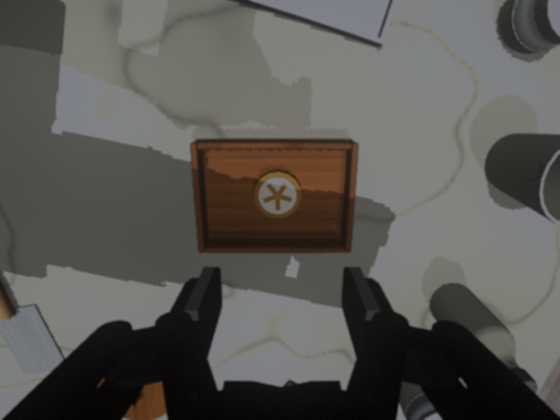

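The medal lies flat, face up, in the box at (278,195). Box rim corners are about (191,142), (357,142), (352,252) and (199,252). On to the lid.

```bash
python3 -m pendant '[[-0.25,0.01,0,0,0,0,0.66],[-0.5,0.02,0,0,0,0,0.66],[-0.75,0.03,0,0,0,0,0.66],[-1,0.04,0,0,0,0,0.66]]'
python3 -m pendant '[[-0.25,0.01,0,0,0,0.077,0.5],[-0.5,0.02,0,0,0,0.154,0.5],[-0.75,0.03,0,0,0,0.231,0.5],[-0.9,0.04,0,0,0,0.308,0.5],[-0.9,0.05,0,0,0,0.37,0.5],[-0.9,0.05,0,0,0,0.37,0.5],[-0.9,0.05,0,0,0,0.37,0.5]]'
python3 - <<'E'
from h import *
c=np.load("c3.npy",allow_pickle=True).item()
P=np.array([px2w(c,u,v,30)[:2] for u,v in [(191,142),(357,142),(352,252),(199,252)]])
e=P[1]-P[0]+P[2]-P[3];print("box",P.mean(0),np.arctan2(e[1],e[0]),np.linalg.norm(np.roll(P,-1,0)-P,axis=1))
rel([636,-283.5,150],-0.36)
np.save("c4.npy",viewer.get_calibration("wrist"),allow_pickle=True);save("w4",viewer.grab_frame("wrist"))
E
```

```text
time_s: 7.05
eef_pos: [589.9, -127.1, 158.7]
eef_rot: [-0.001, 0.624, 0.781, -0.0]
wrist_force: [-0.4, 0.9, 0.2]
opening: 56.1
grasp_force: 0.0
time_s: 7.63
eef_pos: [626.7, -255.3, 158.4]
eef_rot: [-0.001, 0.821, 0.571, -0.0]
wrist_force: [0.3, -0.0, 0.4]
opening: 42.9
grasp_force: 0.0
box [550.26252853  19.57037331] 0.21940517560345632 [136.61147529  99.20199518 139.64128614  98.82455786]
shift [-0.154  0.124  0.056]
tool y yaw -0.356 z [-0.002  0.001 -1.   ]
wz 0.002 q6 -0.08491818601721618
```

View pics/w4.png

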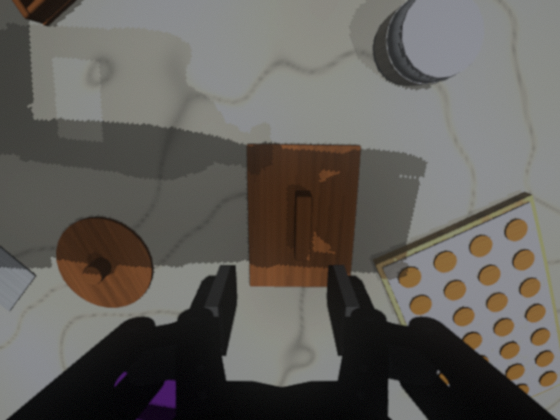

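The wrist view shows the brown rectangular lid with corners at (248,145), (360,146), (354,287) and (249,286), its grip bar at about (303,225), and the round lid well off to the left.

```bash
python3 - <<'E'
from h import *
c=np.load("c4.npy",allow_pickle=True).item()
P=np.array([px2w(c,u,v,6)[:2] for u,v in [(248,145),(360,146),(354,287),(249,286)]])
L=P[0]+P[1]-P[2]-P[3]; W=P[1]-P[0]+P[2]-P[3]
print("lid",P.round(1).tolist(),P.mean(0),np.arctan2(L[1],L[0]),np.arctan2(W[1],W[0]),np.linalg.norm(np.roll(P,-1,0)-P,axis=1))
rel([*((P.mean(0)*2+[636,-283.5])/3),14],-0.358)
print(robot.read_state()["eef_pos"])
E
```

```text
lid [[615.8, -201.5], [707.0, -235.9], [662.4, -367.9], [564.5, -330.2]] [ 637.43193365 -283.86213251] 1.2183264217565175 -0.36497291945082755 [ 97.4155078  139.25743996 104.89065969 138.56084556]
shift [-0.157  0.131  0.966]
tool y yaw -0.355 z [-0.001  0.001 -1.   ]
wz 0.002 q6 -0.08534956115829974
[ 626.85210145 -254.95540184  158.88720958]
```

```bash
python3 -m pendant '[[-0.157,0.131,0.1,0,0,0,0.5],[-0.157,0.131,0.35,0,0,0,0.5],[-0.157,0.131,0.6,0,0,0,0.5],[-0.157,0.131,0.8,0,0,0,0.5],[-0.157,0.131,0.92,0,0,0,0.5],[-0.157,0.131,0.97,0,0,0,0.5],[-0.157,0.131,0.97,0,0,0,0.5],[-0.157,0.131,0.97,0,0,0,0.5]]'
python3 -m pendant '[[0,0,0,0,0,0,0],[0,0,0,0,0,0,0],[0,0,0,0,0,0,0],[0,0,0,0,0,0,0],[0,0,0,0,0,0,0],[0,0,0,0,0,0,0],[0,0,0,0,0,0,0]]' 60
```

```text
time_s: 8.35
eef_pos: [637.7, -284.4, 15.5]
eef_rot: [0.001, 0.822, 0.57, 0.0]
wrist_force: [-0.4, 0.2, 1.6]
opening: 42.6
grasp_force: 0.0
time_s: 8.93
eef_pos: [637.9, -284.9, 16.2]
eef_rot: [0.001, 0.822, 0.569, 0.001]
wrist_force: [-1.4, 1.2, 7.5]
opening: 12.7
grasp_force: 61.3
```

```bash
python3 -m pendant '[[0,0,-0.05,0,0,0,0],[0,0,-0.15,0,0,0,0],[0,0,-0.3,0,0,0,0],[0,0,-0.45,0,0,0,0],[0,0,-0.6,0,0,0,0],[0,0,-0.75,0,0,0,0],[0,0,-0.85,0,0,0,0],[0,0,-0.9,0,0,0,0],[0,0,-0.9,0,0,0,0],[0,0,-0.9,0,0,0,0]]'
python3 -c "
from h import *
rel([550.3,19.6,150],0.2185+np.pi/2)"
```

```text
time_s: 9.77
eef_pos: [637.0, -284.5, 149.3]
eef_rot: [0.0, 0.822, 0.569, 0.0]
wrist_force: [0.4, 0.5, -1.8]
opening: 12.2
grasp_force: 60.2
shift [ 1.695 -1.254 -0.005]
tool y yaw -0.359 z [ 0. -0. -1.]
wz 0.632 q6 -0.11329351752695957
```

```bash
python3 -m pendant '[[0.1,-0.075,0,0,0,0,0],[0.25,-0.185,0,0,0,0,0],[0.4,-0.3,0,0,0,0,0],[0.55,-0.41,0,0,0,0,0],[0.7,-0.52,0,0,0,0,0],[0.85,-0.63,0,0,0,0,0]]'
python3 -m pendant '[[0.15,-0.11,0,0,0,0.06,0],[0.3,-0.22,0,0,0,0.13,0],[0.45,-0.33,0,0,0,0.2,0],[0.6,-0.44,0,0,0,0.27,0],[0.7,-0.52,0,0,0,0.34,0],[0.78,-0.58,0,0,0,0.41,0],[0.83,-0.61,0,0,0,0.48,0],[0.845,-0.624,0,0,0,0.55,0],[0.845,-0.624,0,0,0,0.61,0],[0.845,-0.624,0,0,0,0.632,0]]'
python3 - <<'E'
from h import *
rel([550.3,19.6,75],0.2185+np.pi/2)
E
```

```text
time_s: 10.27
eef_pos: [592.4, -130.7, 147.8]
eef_rot: [-0.001, 0.822, 0.569, -0.001]
wrist_force: [1.5, -0.6, -0.4]
opening: 12.7
grasp_force: 60.2
time_s: 11.1
eef_pos: [549.8, 19.9, 148.0]
eef_rot: [-0.0, 0.994, 0.107, -0.001]
wrist_force: [-0.1, 0.2, -0.9]
opening: 12.3
grasp_force: 60.2
shift [0.004 0.003 0.487]
tool y yaw -1.357 z [-0.002  0.    -1.   ]
wz -0.003 q6 1.3267759024493744
```

```bash
python3 -m pendant '[[0.004,0.003,0.15,0,0,0,0],[0.004,0.003,0.3,0,0,0,0],[0.004,0.003,0.45,0,0,0,0],[0.004,0.003,0.53,0,0,0,0],[0.004,0.003,0.53,0,0,0,0],[0.004,0.003,0.53,0,0,0,0]]'
python3 - <<'E'
from h import *
print(robot.read_state()["eef_pos"])
np.save("c5.npy",viewer.get_calibration("wrist"),allow_pickle=True)
w=viewer.grab_frame("wrist");s=viewer.grab_frame("side");q=viewer.grab_frame("scene")
m=np.zeros((600,800,3),np.uint8)
e=lambda im:cv2.resize(im,(400,300),interpolation=cv2.INTER_CUBIC)
m[:300,:400]=e(s[200:290,220:340]);m[:300,400:]=e(q[135:225,235:355])
m[300:,:400]=e(w);m[300:,400:]=e(w[0:300,100:500]);save("m5",m)
E
```

```text
time_s: 11.6
eef_pos: [551.0, 19.2, 69.5]
eef_rot: [-0.0, 0.994, 0.109, -0.001]
wrist_force: [-0.3, 0.4, -0.8]
opening: 12.4
grasp_force: 60.2
[550.95866271  19.23652236  69.46250418]
```

View pics/m5.png

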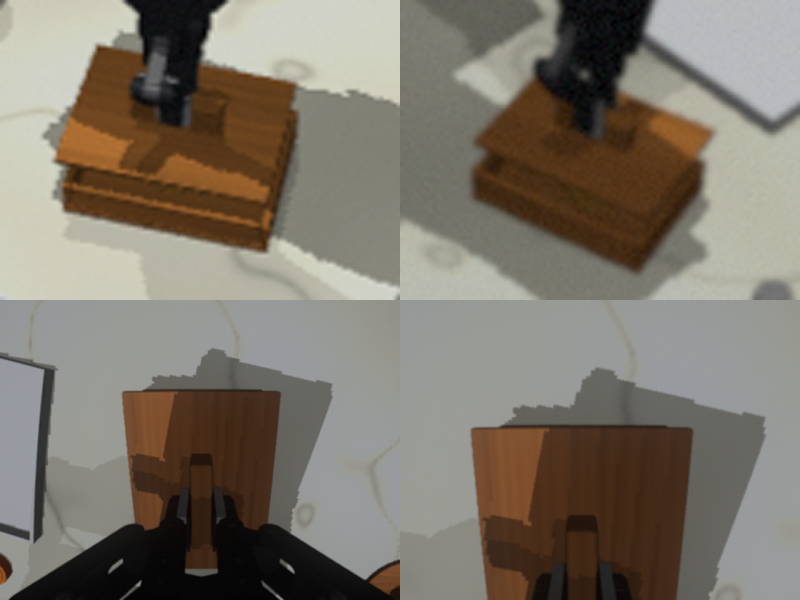

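```bash
python3 - <<'E'
from h import *
c=viewer.get_calibration("side");z=59.3
P=np.array([px2w(c,(u+.5)/(10/3)-.5+220,(v+.5)/(10/3)-.5+200,z)[:2] for u,v in [(98,46),(297,85),(271,200),(57,162)]])
e=P[0]-P[1]+P[3]-P[2];g=P[0]-P[3]+P[1]-P[2]
print("side lid",P.mean(0),np.arctan2(e[1],e[0]),np.arctan2(g[1],g[0]),np.linalg.norm(np.roll(P,-1,0)-P,axis=1))
w=np.load("c5.npy",allow_pickle=True).item()
A,B=[px2w(w,u,v,z)[:2] for u,v in[(172,128),(392,128)]]
d=B-A;n=np.array([d[1],-d[0]])/np.linalg.norm(d);print("wrist edge",A,B,np.linalg.norm(d),np.arctan2(d[1],d[0])); 
for s in(1,-1):print((A+B)/2+s*n*70)
c=viewer.get_calibration("scene")
P=np.array([px2w(c,(u+.5)/(10/3)-.5+235,(v+.5)/(10/3)-.5+135,z)[:2] for u,v in [(533,78),(714,131),(640,213),(474,143)] for u in [u-400]])
print("scene lid",P.mean(0),np.linalg.norm(np.roll(P,-1,0)-P,axis=1))
E
```

```text
side lid [549.87411178  19.046109  ] 0.22928814492391125 -1.3325187509187144 [138.86797742  95.35938829 139.7780255  100.34360428]
wrist edge [609.25659064  83.01520922] [630.6479224  -12.87678387] 98.24898683181773 -1.351312641595893
[551.63155691  19.82841202]
[688.27295613  50.31001334]
scene lid [550.91382948  13.33110521] [140.43191563  97.78307719 131.60944808  80.25421218]
```

Lid is aligned in yaw and about 1.3 mm too far in x; correcting while lowering.

```bash
python3 -c "
from h import *
rel([549.7,19.5,48.5],0.2192+np.pi/2)"
```

```text
shift [-0.014 -0.005  0.15 ]
tool y yaw -1.352 z [ 0.002 -0.    -1.   ]
wz -0.0 q6 1.320527649757868
```

```bash
python3 -m pendant '[[-0.008,-0.004,0.04,0,0,0,0],[-0.01,-0.005,0.08,0,0,0,0],[-0.01,-0.005,0.12,0,0,0,0],[-0.01,-0.005,0.14,0,0,0,0],[-0.01,-0.005,0.14,0,0,0,0],[-0.01,-0.005,0.14,0,0,0,0]]'
python3 -m pendant '[[0,0,0.007,0,0,0,0],[0,0,0.014,0,0,0,0],[0,0,0.014,0,0,0,0],[0,0,0.014,0,0,0,0]]'
```

```text
time_s: 12.25
eef_pos: [549.5, 19.6, 48.5]
eef_rot: [-0.0, 0.994, 0.109, -0.0]
wrist_force: [1.0, 0.1, -0.8]
opening: 12.2
grasp_force: 60.2
time_s: 12.58
eef_pos: [549.6, 19.6, 46.7]
eef_rot: [0.0, 0.994, 0.109, 0.0]
wrist_force: [-0.7, -0.6, -0.7]
opening: 12.1
grasp_force: 60.2
```

```bash
python3 -m pendant '[[0,0,0.005,0,0,0,0],[0,0,0.01,0,0,0,0],[0,0,0.01,0,0,0,0],[0,0,0.01,0,0,0,0]]'
python3 - <<'E'
from h import *
w=viewer.grab_frame("wrist");s=viewer.grab_frame("side");q=viewer.grab_frame("scene")
m=np.zeros((600,800,3),np.uint8)
e=lambda im:cv2.resize(im,(400,300),interpolation=cv2.INTER_CUBIC)
m[:300,:400]=e(s[200:290,220:340]);m[:300,400:]=e(q[135:225,235:355])
m[300:,:400]=e(w[90:240,130:330]);m[300:,400:]=e(w[90:240,230:430]);save("m6",m)
E
```

```text
time_s: 12.92
eef_pos: [549.7, 19.6, 46.1]
eef_rot: [0.0, 0.994, 0.109, 0.0]
wrist_force: [-5.9, 1.1, 11.3]
opening: 12.5
grasp_force: 61.8
```

View pics/m6.png

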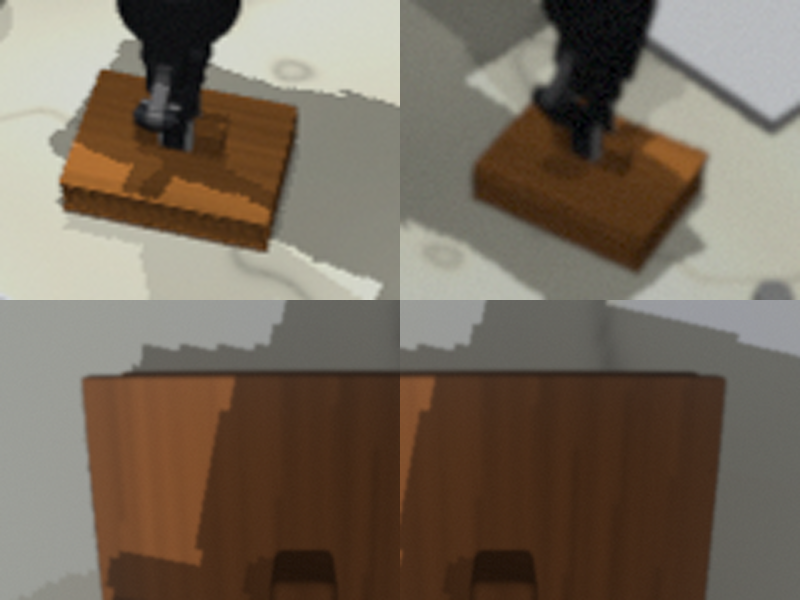

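The lid sits flush with the box on the visible sides: side crop edges run from (62,180) to (270,222) with no overhang. Releasing and retreating.

```bash
python3 -m pendant '[[0,0,-0.004,0,0,0,0],[0,0,-0.004,0,0,0,0.2],[0,0,-0.004,0,0,0,0.4],[0,0,-0.004,0,0,0,0.5],[0,0,-0.004,0,0,0,0.5],[0,0,-0.004,0,0,0,0.5]]'
python3 -m pendant '[[0,0,-0.1,0,0,0,0.5],[0,0,-0.3,0,0,0,0.5],[0,0,-0.5,0,0,0,0.5],[0,0,-0.75,0,0,0,0.5],[0,0,-1,0,0,0,0.5],[0,0,-1,0,0,0,0.5],[0,0,-1,0,0,0,0.5],[0,0,-1,0,0,0,0.5]]'
python3 - <<'E'
from h import *
w=viewer.grab_frame("wrist");s=viewer.grab_frame("side");q=viewer.grab_frame("scene")
m=np.zeros((600,800,3),np.uint8)
e=lambda im:cv2.resize(im,(400,300),interpolation=cv2.INTER_CUBIC)
m[:300,:400]=e(s[200:290,220:340]);m[:300,400:]=e(q[135:225,235:355])
m[300:,:400]=e(w);m[300:,400:]=e(s);save("m7",m)
E
```

```text
time_s: 13.57
eef_pos: [549.5, 19.6, 45.6]
eef_rot: [-0.0, 0.994, 0.109, -0.0]
wrist_force: [-0.2, -0.1, 0.2]
opening: 42.6
grasp_force: 0.0
time_s: 14.23
eef_pos: [549.3, 19.6, 195.1]
eef_rot: [-0.0, 0.994, 0.109, -0.0]
wrist_force: [0.5, -0.0, -0.3]
opening: 42.5
grasp_force: 0.0
```

View pics/m7.png

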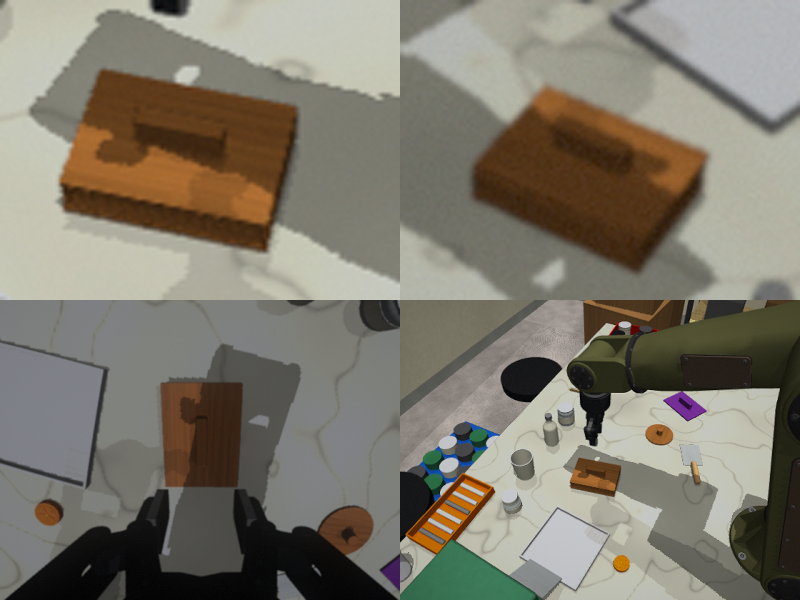

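The lid is flush on the box from every view, the gripper is clear of everything, and the bystanders are in place.

```bash
python3 -c "
from station import robot
print(robot.sign_off())"
```

```text
the job is handed in; nothing more can be done
None
```

Job handed in at about 14 s: the medal lies flat and face up in the box, the rectangular lid looks flush on the rim in all three views, and the bystanders look untouched; the sign-off returned no verdict.

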